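# Close the drained mixing drum

### The arm

A 6-joint arm with a two-finger parallel gripper is mounted at the origin on the work surface. World frame = base frame: x ahead of the robot, y to its left, z up, the work surface at z = 0. Lengths are in m, angles in degrees, forces in N, time in s.
With the tool pointing down it reaches from about 0.4 to 0.825 m from the base axis. Payload 7 kg.
Tool frame: the origin (TCP) lies at the very end of the fingers, on their centre line; the grasp point (between the pads) lies 19 mm behind it (ctrl.grip_point_offset is the distance from the TCP to the grasp point, in m); x points along the fingers, z is the direction in which the jaws open and shut, and the axes are right-handed (so a half turn about x gives the same grasp; the last joint's range is limited). The gripper opens to 88 mm and grips with 3 to 60 N. Pads are 19 mm wide; open, the fingers measure 130 mm over their backs; the gripper's body (78 mm by 193 mm) begins 47 mm behind the grasp point.
Start: joints at [-60.441, 20.546, 0.682, 0, -70.136, -16.507], TCP at [0.152, -0.658, 0.227] pointing down, gripper open.
Joint ranges: [-176.03, 176.03], [-82.01, 121.73], [-58.28, 71.71], [-173.87, 95.51], [-174.79, -0.11], [-173.66, 173.66]. Speed limits (degrees/s): [136.94, 136.94, 172.46, 180, 180, 180].

### API

Orientations are given as [roll, pitch, yaw] about the fixed x, y, z axes, in that order (R = Rz(yaw) Ry(pitch) Rx(roll)).
In Python, from plant import get_obs, snapshot, calibration, close_job, ctrl gives the robot as it stands.
- The arm moves only by the tool move_arm, never from a script. Its argument "commands" is a list that holds one entry, the list of rows, each a list of 4 numbers: the shift along the tool's x, y, z in cm, then the turn about the tool's x in rad. In form: [[[dx, dy, dz, spin], ...]]. A call has 1 to 8 rows; each row shifts and turns the commanded pose from where the row before left it, along the tool's axes as they then stand; what a row does not reach is not made up. A row lasts 1/10 s, in which the tool goes at most 50 mm and 8.59 degrees, less where a joint would pass 70% of its speed; a pose out of reach is approached as far as the arm can. A call with a gripper value outside its range is refused whole. "jaw" is the finger opening in cm, from 0 to 8.76, set as the call begins (left out, the last holds). The fingers move at their own pace and stop on an object; the grip force is fixed at half the most. Time passes only in rows, so rows that do not move let the fingers close. It gives the time, the measured TCP pose, the force and the opening at its end, in the units of the state.
- get_obs(): the state, without advancing time (a new reading comes with each control period).
- snapshot(name): name is "scene" or "side" or "wrist"; returns (picture, depth): 384x512x3 uint8, red, green, blue; 384x512 float32, m along the optical axis (not along the pixel's ray), 0 where there is no reading.
- calibration(name): a dict with "mtx" (3x3 intrinsics, pixels), "k1" (the pictures are not rectified: a ray, as slopes to the right and down, at radius r is drawn at 1 + k1 r^2 times it, then the intrinsics apply), "T" (4x4, takes a point from camera to world coordinates); the wrist camera has in their place "tool_from_camera" (4x4, takes a point from camera to tool coordinates, whose origin is the TCP and whose axes are the tool frame's). Camera axes: x right, y up, looking along -z (the intrinsics and any distortion apply to the point x, -y, -z); pixel columns grow to the right and rows downward; lengths in m; the calibration is good to about 2 mm. A picture is of the moment at which its call begins: read the wrist's pose just before it. calibration takes no time and is no camera call.
- close_job(): hands the job in, once; it reports no verdict.
The state is a dict: "clock": time; "joint_pos": joint angles; "qvel": joint speeds; "tau": joint torques, N m; "tool_pos": TCP position; "orientation": TCP orientation; "force": force on the tool from outside, world axes, zero at the start; "moment": the same for the moment, N m; "opening": finger opening in m.
Only numpy, scipy, OpenCV 4.12 (cv2) and the standard library are available. Lean on these libraries where they do the work, as an engineer would, in place of code of your own. Each camera call takes 0.05 s, during which the arm holds its last target. There are 200 camera calls.

### The job

The grain-mixing drum was left to drain with its filling port underneath. Turn it with a light fingertip pressed on its smooth rim until the red mark and the port are straight up, and let go so that it rests there; then push the red stopper fully home in the port, upright, without bumping or leaning on the drum, and leave the drum port-up and everything else on the bench undisturbed.

Things in the scene. Friction and masses are not known exactly. Their poses are not given: they have to be found in the camera images.
- mixer: drum mixer fixed to the bench: white base 230 x 300 mm, two bearing plates (outer sides 82 mm from the drum's middle, 160 mm high), grey motor housing on its +y side (y 89 to 183 mm, 165 mm high). Origin on the bench under the drum's middle; y parallel to the drum's axis, z up. Meet the drum slowly, at 10 mm/s or so, with finger and stopper alike: a bump counts as pressing
- drum: drum, diameter 180, 120 wide, 1 kg, two smooth black rubber bands round an aluminium middle; spins freely on its y axis. Origin on the axis, mid-width, 135 above the bench. Shell set up to 5 mm off-centre to fold the grain: its top (about 225 up) rises and falls so as it turns. 0.3 N at the rim turns it; stays where left, coasts a little. Press 3 to 10 N; over 25 N by finger or stopper harms it
- port (a point): filling port: centre of the mouth of a 25 mm hole, 16 deep, open below, in a flat boss 38 x 40 at the drum's mid-width, 86.5 mm from its axis (3.5 below the shell). z points out of the hole, y along the drum's axis. A red stripe 10 wide across the shell and down both end faces marks it; at the start both are underneath
- tray: low steel tray, 200 x 240 mm, rim 14 mm high, floor 3 mm thick, fixed; origin under its centre
- stopper_mid (a point): centre of the red stopper (28.5 mm above its foot), z up its length. 57 tall, 40 g: from the foot, a tapered plug 18 long (diameter 19 to 23), a flange of diameter 34, 5 thick, a grip of diameter 18, 34 tall, black band. It stands on its foot on the tray's floor. Fully home, the flange lies on the port's boss and this point is 10.5 mm out from the port's mouth
- spare_stopper_mid (a point): centre of a white spare stopper of another size, same height and grip, plug 28 to 33 mm (too big for the port), standing in the tray: leave it alone
- brush: cleaning brush, 180 mm long, lying in the far part of the tray: leave it alone
- flask: conical glass flask, 84 mm wide, 130 mm tall, on the bench: leave it alone
- jar_a: brown sample jar, 72 mm wide, 100 mm tall: leave it alone
- jar_b: brown sample jar like the other: leave it alone
- wash_bottle: white bottle with red cap, 68 mm wide, 170 mm tall: leave it alone
- beaker: glass beaker, 68 mm wide, 85 mm tall: leave it alone

How it is judged (in metres and radians):
On the way:
1. the drum is turned until the port is straight up (within 0.1 rad), let go of and at rest, the stopper not yet in it (angle between port's own z axis and vertical below 0.1 rad and height (world z) of port above 0.2 m and angular speed of drum below 0.05 rad/s and contact force between drum and anything else below 0.1 N and distance between stopper_mid and port above 0.06 m), for 0.2 s.
At the end, for the whole second after the job is handed in: The drum is at rest with the port straight up (within 0.1 rad) and the red stopper is in the port, flange down on the boss (within 2 mm), square to it (within 0.08 rad) (angle between port's own z axis and vertical below 0.1 rad and height (world z) of port above 0.2 m and angular speed of drum below 0.05 rad/s and z of stopper_mid in the frame of port between 0.007 and 0.0125 m and distance between stopper_mid and port below 0.014 m and angle between the z axis of stopper_mid and the z axis of port, either way round below 0.08 rad); the robot touches nothing.
It fails at once if the drum is pressed or bumped with more than 25 N (contact force between drum and anything else above 25 N).
It fails at once if another thing on the bench or in the tray is shifted by more than 30 mm or knocked over (distance of any of spare_stopper_mid, brush, flask, jar_a, jar_b, wash_bottle, beaker from where it was at the start of the episode above 0.03 m or angle between spare_stopper_mid's own z axis and vertical above 0.6 rad).
It also fails if it takes over 72 s, if anything falls off the work surface, if the arm or the gripper's body presses on something with over 40 N, if the wrist force passes 120 N, or if a joint passes its speed limit or range.

## Working session

There is one attempt and no reset: what is moved stays moved. The work goes in short steps, Python scripts to look and compute and a tool call to move; the robot and the scene stay as the last step left them, time stands still between calls to the robot, and variables do not carry over. Pictures are saved under pics/ and viewed, about 8 in all and at most 12, crops included, and the job is handed in when it is done.

Besides the shell and the picture viewer there is one more tool, called after "Call:" by a JSON object that holds its "name" and its "arguments", one argument or row to a line. move_arm: Moves the arm, as the interface text tells. Its arguments: {"type":"object","properties":{"commands":{"type":"array"},"jaw":{"type":"number"}},"required":["commands"]}

```bash
mkdir -p pics; ls
cat > h.py <<'E'
import numpy as np, cv2
from plant import get_obs, snapshot, calibration, close_job, ctrl
from scipy.spatial.transform import Rotation as Ro
def tool():
    o=get_obs(); T=np.eye(4); T[:3,:3]=Ro.from_euler('xyz',o['orientation'],degrees=True).as_matrix(); T[:3,3]=o['tool_pos']; return T,o
def shot(name):
    T,o=tool(); p,d=snapshot(name); c=calibration(name)
    W=c['T'] if 'T' in c else T@np.array(c['tool_from_camera'])
    return p,d,np.array(c['mtx']),c['k1'],np.array(W)
def cloud(d,K,k1,W):
    h,w=d.shape; u,v=np.meshgrid(np.arange(w),np.arange(h))
    dist=np.array([k1,0,0,0,0],float)
    s=cv2.undistortPoints(np.stack([u,v],-1).reshape(-1,1,2).astype(np.float64),K,dist).reshape(h,w,2)
    P=np.stack([s[...,0]*d,-s[...,1]*d,-d],-1)
    return P@W[:3,:3].T+W[:3,3]
def save(n,p): cv2.imwrite('pics/'+n+'.png',cv2.cvtColor(p,cv2.COLOR_RGB2BGR))
E
cat > a.py <<'E'
from h import *
T,o=tool(); print({k:np.round(v,3) for k,v in o.items()}); print(np.round(T,3), ctrl.grip_point_offset)
for n in ('scene','side'):
    p,d,K,k1,W=shot(n); save(n+'0',p); np.savez(n+'0.npz',p=p,d=d,K=K,k1=k1,W=W); print(n,np.round(W,3),K[0,0],k1)
    P=cloud(d,K,k1,W); np.save(n+'0P.npy',P)
    hsv=cv2.cvtColor(p,cv2.COLOR_RGB2HSV)
    m=(((hsv[...,0]<8)|(hsv[...,0]>172))&(hsv[...,1]>130)&(hsv[...,2]>60)&(d>0)).astype(np.uint8)
    N,l,st,c=cv2.connectedComponentsWithStats(m)
    for i in range(1,N):
        if st[i,4]>15: q=P[l==i]; print(st[i],np.round(np.median(q,0),3),np.round(q.min(0),3),np.round(q.max(0),3))
print(calibration('wrist'))
a=cv2.imread('pics/scene0.png');b=cv2.imread('pics/side0.png')
cv2.imwrite('pics/both.png',np.vstack([a,b])[:, :]) if 0 else cv2.imwrite('pics/both.png',cv2.resize(np.hstack([a,b]),(800,300)))
E
python3 a.py
```

```text
pics
{'clock': np.float64(0.0), 'joint_pos': array([-6.0442e+01,  2.0590e+01,  6.3400e-01, -2.0000e-02, -7.0134e+01,
       -1.6507e+01]), 'qvel': array([-0.036,  0.012,  0.082,  0.054,  0.002,  0.01 ]), 'tau': array([ 1.0000e-03, -5.8273e+01,  2.9305e+01,  6.9970e+00,  7.0000e-03,
       -0.0000e+00]), 'tool_pos': array([ 0.152, -0.657,  0.226]), 'orientation': array([  4.974,  89.907, 108.018]), 'force': array([-1.089, -1.036, -0.821]), 'moment': array([-0.062, -0.021,  0.046]), 'opening': np.float64(0.088)}
[[-0.001 -0.974 -0.226  0.152]
 [ 0.002 -0.226  0.974 -0.657]
 [-1.     0.     0.002  0.226]
 [ 0.     0.     0.     1.   ]] 0.0188
scene [[ 0.736 -0.437  0.516  1.447]
 [ 0.677  0.479 -0.56  -0.953]
 [-0.002  0.761  0.648  1.229]
 [ 0.     0.     0.     1.   ]] 474.05131972615334 -0.12056862319776962
[352   0   8  28 130] [0.137 1.267 0.383] [-0.523  1.239  0.01 ] [0.158 2.356 0.443]
[255 181   8  13  60] [0.468 0.124 0.032] [0.447 0.112 0.006] [0.478 0.138 0.067]
[141 255  11  11  94] [ 0.557 -0.478  0.169] [ 0.391 -0.493 -0.004] [ 0.572 -0.384  0.177]
side [[-0.915 -0.283  0
[... 171 characters left out ...]
557 -0.468  0.168] [ 0.542 -0.487  0.156] [ 0.571 -0.458  0.173]
[312 231  11  16 104] [0.47  0.135 0.03 ] [0.452 0.117 0.009] [0.483 0.146 0.066]
{'mtx': array([[302.28499617,   0.        , 260.87775589],
       [  0.        , 302.28499617, 192.03426846],
       [  0.        ,   0.        ,   1.        ]]), 'k1': 0.0015015340084799562, 'tool_from_camera': array([[ 8.62588852e-04,  3.03953656e-01, -9.52686429e-01,
        -1.56642988e-01],
       [ 4.79700357e-04,  9.52686548e-01,  3.03954128e-01,
         8.24506204e-02],
       [ 9.99999513e-01, -7.19191463e-04,  6.75970118e-04,
        -1.67228807e-04],
       [ 0.00000000e+00,  0.00000000e+00,  0.00000000e+00,
         1.00000000e+00]])}
```

View pics/scene0.png

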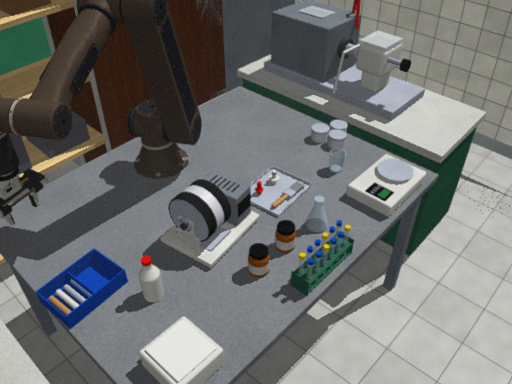

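View pics/side0.png

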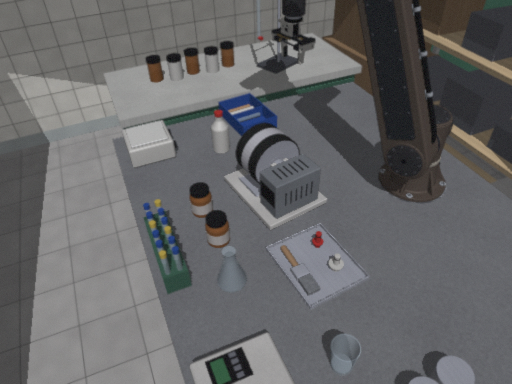

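The scene shows the drum at about (200,212) with the motor housing at (230,195), the red stopper at (259,187) in the tray and the white spare at (274,176). The side view shows the same, with the red stopper at (318,239) and the spare at (336,262). Next I'll measure the mixer pose and the stopper.

```bash
cat > b.py <<'E'
from h import *
A=[];C=[]
for n in ('scene','side'):
    z=np.load(n+'0.npz'); P=np.load(n+'0P.npy'); m=z['d']>0; A.append(P[m]); C.append(z['p'][m])
    print(n,'drum px',np.round(P[212,215] if n=='scene' else P[160,262],3), 'bench', np.round(P[300,230] if n=='scene' else P[290,100],3))
    Q=P[m]; s=(Q[:,0]>.25)&(Q[:,0]<.8)&(Q[:,1]>-.45)&(Q[:,1]<.12)
    for lo,hi in((.008,.03),(.15,.172),(.195,.24)):
        q=Q[s&(Q[:,2]>lo)&(Q[:,2]<hi)]
        if len(q)>10:
            r=cv2.minAreaRect(q[:,:2].astype(np.float32)); print(lo,hi,len(q),np.round(q.mean(0),3),'rect',np.round(r[0],3),np.round(r[1],3),round(r[2],1))
Q=np.vstack(A);c=np.vstack(C); s=(Q[:,0]>.2)&(Q[:,0]<.85)&(Q[:,1]>-.5)&(Q[:,1]<.4)&(Q[:,2]>.004)&(Q[:,2]<.3)
Q=Q[s];c=c[s]
# top-down map 2mm/px: x up, y left
S=600;im=np.full((S,S,3),40,np.uint8); o=np.argsort(Q[:,2]);
u=((.35-Q[o,1])/.8*S).astype(int);v=((.85-Q[o,0])/.8*S).astype(int); k=(u>=0)&(u<S-1)&(v>=0)&(v<S-1)
for dx in(0,1):
  for dy in (0,1): im[v[k]+dx,u[k]+dy]=c[o][k]
save('top',im)
E
python3 b.py
```

```text
scene drum px [ 0.561 -0.194  0.177] bench [ 0.751 -0.324  0.   ]
0.008 0.03 1198 [ 0.592 -0.13   0.021] rect [ 0.527 -0.154] [0.568 0.533] 87.3
0.15 0.172 1117 [ 0.499 -0.122  0.164] rect [ 0.481 -0.147] [0.177 0.281] 6.7
0.195 0.24 1105 [ 0.499 -0.201  0.216] rect [ 0.483 -0.195] [0.142 0.129] 8.5
side drum px [ 0.531 -0.125  0.174] bench [ 1.227 -0.605 -0.745]
0.008 0.03 1313 [ 0.56  -0.066  0.022] rect [ 0.596 -0.116] [0.393 0.585] 25.3
0.15 0.172 1666 [ 0.482 -0.075  0.163] rect [ 0.475 -0.13 ] [0.178 0.246] 8.2
0.195 0.24 1042 [ 0.495 -0.179  0.214] rect [ 0.484 -0.192] [0.136 0.127] 8.5
```

View pics/top.png

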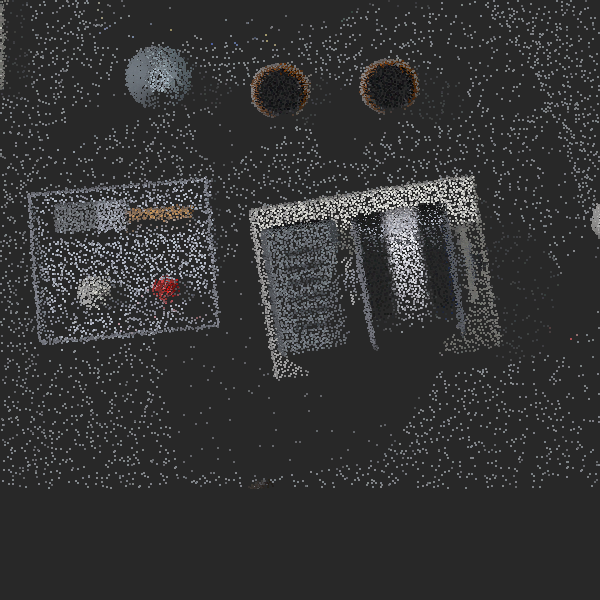

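The top-down map confirms the layout. The mixer is yawed about +8.5°, with the drum at pixel (408,265), the red stopper at (165,289), the spare at (95,290) and the brush at (125,215). Next is one refined fit.

```bash
cat > c.py <<'E'
from h import *
from scipy.optimize import least_squares
a=np.radians(8.5); Rm=np.array([[np.cos(a),np.sin(a)],[-np.sin(a),np.cos(a)]]) # world->mixer
for n in ('scene','side'):
    z=np.load(n+'0.npz'); P=np.load(n+'0P.npy'); m=z['d']>0; Q=P[m]; c=z['p'][m]
    M=np.c_[Q[:,:2]@Rm.T,Q[:,2]]; o=Rm@np.array([.484,-.195]); M[:,:2]-=o
    # base footprint
    b=M[(abs(M[:,0])<.2)&(M[:,1]>-.2)&(M[:,1]<.25)&(M[:,2]>.01)&(M[:,2]<.028)]
    print(n,'base x',np.round(np.percentile(b[:,0],[1,99]),3),'y',np.round(np.percentile(b[:,1],[1,99]),3),'z',np.median(b[:,2]).round(4))
    t=M[(abs(M[:,0])<.12)&(M[:,1]>.07)&(M[:,1]<.22)&(M[:,2]>.155)&(M[:,2]<.175)]
    print(' motor top x',np.round(np.percentile(t[:,0],[1,99]),3),'y',np.round(np.percentile(t[:,1],[1,99]),3),'z',np.median(t[:,2]).round(4))
    t=M[(abs(M[:,0])<.05)&(M[:,1]<-.06)&(M[:,1]>-.1)&(M[:,2]>.12)&(M[:,2]<.165)]
    if len(t): print(' -y plate y',np.round(np.percentile(t[:,1],[2,98]),3))
    s=M[(abs(M[:,1])<.053)&(abs(M[:,0])<.12)&(M[:,2]>.15)&(M[:,2]<.26)]
    r=least_squares(lambda p:np.hypot(s[:,0]-p[0],s[:,2]-p[1])-.09,[0,.135],loss='soft_l1',f_scale=.002)
    print(' shell centre mixer x,z',np.round(r.x,4),'rms',np.sqrt(np.mean(r.fun**2)).round(4),len(s),'ang',np.degrees(np.percentile(np.arctan2(s[:,0],s[:,2]-.135),[1,99])).round())
    d=M[(abs(M[:,0])<.03)&(M[:,2]>.2)&(M[:,2]<.24)]; print(' drum y',np.round(np.percentile(d[:,1],[1,99]),3))
    hs=cv2.cvtColor(c[None],cv2.COLOR_RGB2HSV)[0]; k=((hs[:,0]<8)|(hs[:,0]>172))&(hs[:,1]>130)&(abs(Q[:,0]-.465)<.04)&(abs(Q[:,1]-.13)<.04)
    q=Q[k]; g=q[(q[:,2]>.03)&(q[:,2]<.062)]
    r=least_squares(lambda p:np.hypot(g[:,0]-p[0],g[:,1]-p[1])-.009,[.465,.13],loss='soft_l1',f_scale=.002); print(' stopper',r.x.round(4),len(g),q[:,2].min(),q[:,2].max())
print('o',o, 'inv', Rm.T@o)
E
python3 c.py
```

```text
scene base x [-0.112  0.153] y [-0.108  0.248] z 0.0228
 motor top x [-0.079  0.088] y [0.089 0.182] z 0.1671
 -y plate y [-0.097 -0.06 ]
 shell centre mixer x,z [-0.003   0.1373] rms 0.0024 1179 ang [-40.  78.]
 drum y [-0.061  2.554]
 stopper [0.4649 0.1287] 30 0.005878462336438295 0.06739228683450649
side base x [-0.108  0.122] y [-0.097  0.201] z 0.0239
 motor top x [-0.077  0.088] y [0.075 0.186] z 0.1648
 shell centre mixer x,z [-0.0017  0.1352] rms 0.0016 1071 ang [-39.  79.]
 drum y [-0.057  0.064]
 stopper [0.465  0.1292] 50 0.009148996537530985 0.06584621085739084
o [ 0.44986084 -0.26439785] inv [ 0.484 -0.195]
```

Call:
{"name": "move_arm", "arguments": {
  "commands": [
    [[-2, -5, 0, 0.08], [-3, -4, 0, 0], [-2, -4, 0, 0], [0, -4, 0, 0], [0, -3, 4, 0], [0, -3, 4, 0], [0, 0, 4, 0], [0, 0, 4, 0]]
  ],
  "jaw": 0
}}

```text
clock: 0.9
tool_pos: [0.3526, -0.4603, 0.294]
orientation: [41.4, 89.9, 139.9]
force: [0.2, 0.6, -0.3]
opening: 0.0295
```

Call:
{"name": "move_arm", "arguments": {
  "commands": [
    [[0, -2.2, 4, 0], [0, -2.2, 4, 0], [0, -2.2, 4, 0], [0, -2.2, 4.1, 0], [0, -2.1, 4.1, 0], [3, 0, 0, 0], [2.5, 0, 0, 0], [0.6, 0, 0, 0]]
  ]
}}

```text
clock: 1.7
tool_pos: [0.4287, -0.2453, 0.2314]
orientation: [61.6, 89.7, 160.1]
force: [0.5, -0.9, -1.2]
opening: 0.0007
```

```bash
cat > w.py <<'E'
from h import *
import sys
n=sys.argv[1]; cam=sys.argv[2] if len(sys.argv)>2 else 'wrist'
a=np.radians(8.5); Rm=np.array([[np.cos(a),np.sin(a)],[-np.sin(a),np.cos(a)]]); O=np.array([.4888,-.1933])
T,o=tool(); t=T[:3,3]; print('t',o['clock'],'tcp',t.round(4),'mixer',(Rm@(t[:2]-O)).round(4),'F',np.round(o['force'],1),'open',o['opening'])
print('tool axes in mixer x',np.round(np.r_[Rm@T[:2,0],T[2,0]],3),'z',np.round(np.r_[Rm@T[:2,2],T[2,2]],3))
p,d,K,k1,W=shot(cam); save(n,p); P=cloud(d,K,k1,W); np.savez(n+'.npz',p=p,d=d,P=P)
M=P.copy(); M[...,:2]=(P[...,:2]-O)@Rm.T
hs=cv2.cvtColor(p,cv2.COLOR_RGB2HSV); red=((hs[...,0]<8)|(hs[...,0]>172))&(hs[...,1]>110)&(hs[...,2]>40)&(d>0)
k=red&(abs(M[...,0])<.12)&(abs(M[...,1])<.065)&(M[...,2]>.1)&(M[...,2]<.24)
if k.sum()>5:
    q=M[k]; th=np.degrees(np.arctan2(q[:,0],q[:,2]-.135)); r=np.hypot(q[:,0],q[:,2]-.135)
    print('red on drum n',k.sum(),'angle from up (deg, + = +x) med',np.median(th).round(2),'pct',np.percentile(th,[5,95]).round(1),'r',np.median(r).round(4),'y',np.percentile(q[:,1],[5,95]).round(3))
s=(abs(M[...,1])<.06)&(abs(M[...,0])<.1)&(M[...,2]>.17)&(M[...,2]<.24)&(d>0); s&=np.hypot(M[...,0],M[...,2]-.135)<.1
print('shell pts',s.sum())
E
python3 w.py w1
```

```text
t 1.7 tcp [ 0.4287 -0.2453  0.2314] mixer [-0.0672 -0.0425] F [ 0.5 -0.9 -1.2] open 0.0006620999235270127
tool axes in mixer x [-0.004  0.002 -1.   ] z [-0.     1.     0.002]
shell pts 12363
```

View pics/w1.png

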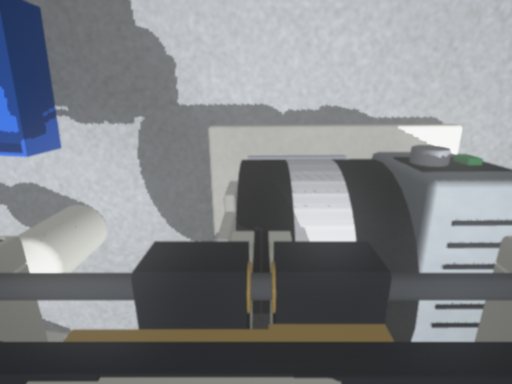

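The wrist view shows the closed fingertip at (260,285) above the left, −y, rubber band, which spans columns 240–290. The red mark is not visible. I'll descend gently.

Call:
{"name": "move_arm", "arguments": {
  "commands": [
    [[0.8, 0, 0, 0], [0.3, 0, 0, 0], [0.1, 0, 0, 0], [0.1, 0, 0, 0], [0.1, 0, 0, 0], [0.1, 0, 0, 0], [0.1, 0, 0, 0], [0.1, 0, 0, 0]]
  ]
}}

```text
clock: 2.55
tool_pos: [0.4302, -0.2465, 0.2171]
orientation: [-118.6, 90.0, -20.1]
force: [-0.0, -0.1, 0.6]
opening: 0.0008
```

Call:
{"name": "move_arm", "arguments": {
  "commands": [
    [[0.1, 0, 0, 0], [0.1, 0, 0, 0], [0.1, 0, 0, 0], [0.1, 0, 0, 0]]
  ]
}}

```text
clock: 2.95
tool_pos: [0.4302, -0.2464, 0.213]
orientation: [14.8, 90.0, 113.3]
force: [0.1, 0.8, 0.6]
opening: 0.0004
```

Call:
{"name": "move_arm", "arguments": {
  "commands": [
    [[0.1, 0, 0, 0], [0.1, 0, 0, 0], [0.1, 0, 0, 0], [0.1, 0, 0, 0]]
  ]
}}

```text
clock: 3.35
tool_pos: [0.4298, -0.2466, 0.2093]
orientation: [100.0, 90.0, -161.6]
force: [-5.3, 0.8, 5.9]
opening: 0.0001
```

```bash
cat > st.py <<'E'
import numpy as np,sys
# args: phi0(deg drum turned so far) mx0 z0 total_phi n dz_extra ; rows in tool cm (dx=down, dy=-mx)
from scipy.optimize import brentq
H=.0095; e0=np.array([-.005,.001])
def c(phi): return np.array([e0[0]*np.cos(phi)+e0[1]*np.sin(phi), .135+e0[1]*np.cos(phi)-e0[0]*np.sin(phi)])
def top(mx,phi):
    C=c(phi); u=abs(mx-C[0])-H; return C[1]+(np.sqrt(.0081-u*u) if u>0 else .09)
phi,mx,z0=np.radians(float(sys.argv[1])),float(sys.argv[2]),float(sys.argv[3]); step=float(sys.argv[4]); n=int(sys.argv[5])
off=z0-top(mx,phi); print('off now mm',off*1e3)
pz=z0
for i in range(n):
    if i and i%8==0: print('--')
    mx2=mx+step; C=c(phi); u=(mx+step/2)-C[0]; u=np.sign(u)*max(abs(u)-H,0); ca=np.sqrt(1-(u/.09)**2)
    phi2=phi+step/ca/.0875 # rim radius about axis ~
    z=top(mx2,phi2)+off; print([round(-(z-pz)*100,2),round(-step*100,2)],'mx %.1f z %.1f phi %.1f'%(mx2*1e3,z*1e3,np.degrees(phi2))); mx,phi,pz=mx2,phi2,z
E
python3 st.py 0 -0.0663 0.2093 0.008 18
```

```text
off now mm -0.29864129180645627
[np.float64(-0.55), -0.8] mx -58.3 z 214.8 phi 6.2
[np.float64(-0.44), -0.8] mx -50.3 z 219.2 phi 12.0
[np.float64(-0.34), -0.8] mx -42.3 z 222.6 phi 17.6
[np.float64(-0.26), -0.8] mx -34.3 z 225.2 phi 23.1
[np.float64(-0.18), -0.8] mx -26.3 z 227.0 phi 28.4
[np.float64(-0.11), -0.8] mx -18.3 z 228.2 phi 33.7
[np.float64(-0.05), -0.8] mx -10.3 z 228.6 phi 38.9
[np.float64(-0.03), -0.8] mx -2.3 z 228.9 phi 44.1
--
[np.float64(-0.02), -0.8] mx 5.7 z 229.1 phi 49.4
[np.float64(0.0), -0.8] mx 13.7 z 229.1 phi 54.6
[np.float64(0.07), -0.8] mx 21.7 z 228.5 phi 59.9
[np.float64(0.14), -0.8] mx 29.7 z 227.1 phi 65.2
[np.float64(0.21), -0.8] mx 37.7 z 225.0 phi 70.7
[np.float64(0.29), -0.8] mx 45.7 z 222.1 phi 76.3
[np.float64(0.37), -0.8] mx 53.7 z 218.4 phi 82.2
[np.float64(0.47), -0.8] mx 61.7 z 213.6 phi 88.4
--
[np.float64(0.59), -0.8] mx 69.7 z 207.8 phi 95.0
[np.float64(0.74), -0.8] mx 77.7 z 200.4 phi 102.3
```

Call:
{"name": "move_arm", "arguments": {
  "commands": [
    [[-0.28, -0.4, 0, 0], [-0.27, -0.4, 0, 0], [-0.23, -0.4, 0, 0], [-0.21, -0.4, 0, 0]]
  ]
}}

```text
clock: 3.75
tool_pos: [0.4466, -0.244, 0.2196]
orientation: [-103.7, 90.0, -5.2]
force: [-2.8, 0.1, 3.7]
opening: 0.0004
```

Call:
{"name": "move_arm", "arguments": {
  "commands": [
    [[-0.3, -0.8, 0, 0], [-0.25, -0.8, 0, 0], [-0.17, -0.8, 0, 0], [-0.1, -0.8, 0, 0]]
  ]
}}

```text
clock: 4.15
tool_pos: [0.4793, -0.2389, 0.2282]
orientation: [-93.6, 89.9, 4.9]
force: [-1.2, 3.6, 6.4]
opening: 0.0003
```

Call:
{"name": "move_arm", "arguments": {
  "commands": [
    [[-0.03, -0.8, 0, 0], [-0.02, -0.8, 0, 0], [-0.01, -0.8, 0, 0], [0, -0.8, 0, 0]]
  ]
}}

```text
clock: 4.55
tool_pos: [0.5113, -0.234, 0.2286]
orientation: [-91.6, 89.8, 6.9]
force: [-0.2, 3.1, 3.0]
opening: 0.0003
```

Call:
{"name": "move_arm", "arguments": {
  "commands": [
    [[0.09, -0.8, 0, 0], [0.16, -0.8, 0, 0], [0.23, -0.8, 0, 0], [0.32, -0.8, 0, 0], [0.4, -0.8, 0, 0], [0.48, -0.8, 0, 0]]
  ]
}}

```text
clock: 5.15
tool_pos: [0.5578, -0.2274, 0.2106]
orientation: [-88.8, 90.0, 9.7]
force: [1.0, 3.7, 3.0]
opening: 0.0006
```

Call:
{"name": "move_arm", "arguments": {
  "commands": [
    [[-1.5, 0, 0, 0], [-1.5, 3, 0, 0], [0, 4.5, 0, 0], [0.3, 4.5, 0, 0], [0.6, 1.6, 0, 0]]
  ]
}}

```text
clock: 5.65
tool_pos: [0.4184, -0.2481, 0.2315]
orientation: [78.2, 89.9, 176.6]
force: [0.7, 0.1, 0.6]
opening: 0.0002
```

```bash
python3 w.py w2
```

```text
t 5.65 tcp [ 0.4184 -0.2481  0.2315] mixer [-0.0777 -0.0438] F [0.7 0.1 0.6] open 0.00020417259724229132
tool axes in mixer x [-0.002  0.    -1.   ] z [0.002 1.    0.   ]
red on drum n 385 angle from up (deg, + = +x) med -84.81 pct [-87.9 -82.2] r 0.0921 y [-0.053  0.054]
shell pts 9326
```

View pics/w2.png

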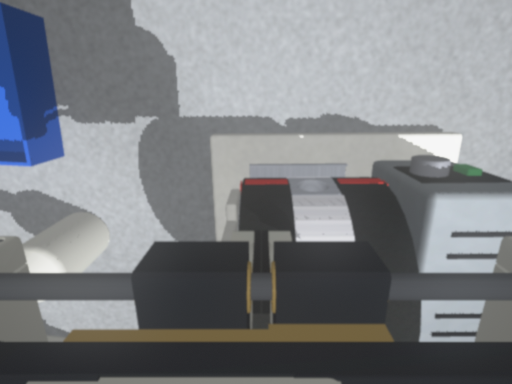

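The wrist view shows the red mark at row 182 (columns 243–385) on the robot side of the drum, with the port's boss at (312,185). That is about −85° from up, so the first stroke turned the drum about 95°. Now for the second stroke.

```bash
python3 st.py 95 -0.068 0.2075 0.008 17
```

```text
off now mm 0.4633601268844989
[np.float64(-0.58), -0.8] mx -60.0 z 213.3 phi 101.7
[np.float64(-0.46), -0.8] mx -52.0 z 217.9 phi 107.9
[np.float64(-0.36), -0.8] mx -44.0 z 221.5 phi 113.8
[np.float64(-0.28), -0.8] mx -36.0 z 224.2 phi 119.4
[np.float64(-0.2), -0.8] mx -28.0 z 226.2 phi 124.9
[np.float64(-0.12), -0.8] mx -20.0 z 227.5 phi 130.2
[np.float64(-0.05), -0.8] mx -12.0 z 228.0 phi 135.5
[np.float64(0.01), -0.8] mx -4.0 z 227.9 phi 140.8
--
[np.float64(0.04), -0.8] mx 4.0 z 227.4 phi 146.0
[np.float64(0.04), -0.8] mx 12.0 z 227.0 phi 151.2
[np.float64(0.06), -0.8] mx 20.0 z 226.4 phi 156.5
[np.float64(0.13), -0.8] mx 28.0 z 225.1 phi 161.7
[np.float64(0.2), -0.8] mx 36.0 z 223.0 phi 167.1
[np.float64(0.28), -0.8] mx 44.0 z 220.2 phi 172.5
[np.float64(0.37), -0.8] mx 52.0 z 216.5 phi 178.2
[np.float64(0.47), -0.8] mx 60.0 z 211.7 phi 184.1
--
[np.float64(0.6), -0.8] mx 68.0 z 205.8 phi 190.4
```

Call:
{"name": "move_arm", "arguments": {
  "commands": [
    [[0.9, -1, 0, 0], [0.6, 0, 0.1, 0], [0.1, 0, 0, 0], [0.1, 0, 0, 0], [0.1, 0, 0, 0], [0.1, 0, 0, 0]]
  ]
}}

```text
clock: 6.3
tool_pos: [0.4323, -0.2451, 0.213]
orientation: [129.9, 90.0, -131.6]
force: [-1.1, 0.1, -0.1]
opening: 0.0002
```

Call:
{"name": "move_arm", "arguments": {
  "commands": [
    [[0.1, 0, 0, 0], [0.1, 0, 0, 0], [0.1, 0, 0, 0], [0.1, 0, 0, 0]]
  ]
}}

```text
clock: 6.7
tool_pos: [0.4304, -0.2456, 0.2099]
orientation: [98.6, 89.8, -163.0]
force: [-10.3, 1.6, 14.8]
opening: 0.0004
```

Call:
{"name": "move_arm", "arguments": {
  "commands": [
    [[-0.42, -0.4, 0, 0], [-0.3, -0.4, 0, 0], [-0.26, -0.4, 0, 0]]
  ]
}}

```text
clock: 7.0
tool_pos: [0.4441, -0.2434, 0.2193]
orientation: [-110.4, 90.0, -11.9]
force: [-1.8, 0.8, 2.4]
opening: 0.0005
```

Call:
{"name": "move_arm", "arguments": {
  "commands": [
    [[-0.33, -0.8, 0, 0], [-0.28, -0.8, 0, 0], [-0.2, -0.8, 0, 0], [-0.12, -0.8, 0, 0]]
  ]
}}

```text
clock: 7.4
tool_pos: [0.4768, -0.2384, 0.2285]
orientation: [-91.0, 89.9, 7.5]
force: [-0.3, 2.4, 4.4]
opening: 0.0006
```

Call:
{"name": "move_arm", "arguments": {
  "commands": [
    [[-0.03, -0.8, 0, 0], [0.02, -0.8, 0, 0], [0.04, -0.8, 0, 0], [0.04, -0.8, 0, 0]]
  ]
}}

```text
clock: 7.8
tool_pos: [0.5087, -0.2334, 0.2278]
orientation: [-85.1, 89.9, 13.4]
force: [-0.0, 3.6, 5.3]
opening: 0.0006
```

Call:
{"name": "move_arm", "arguments": {
  "commands": [
    [[0.07, -0.8, 0, 0], [0.13, -0.8, 0, 0], [0.12, -0.5, 0, 0], [0.06, -0.2, 0, 0], [0, 0, 0, 0]]
  ]
}}

```text
clock: 8.3
tool_pos: [0.5303, -0.2304, 0.2234]
orientation: [-34.0, 90.0, 64.5]
force: [0.9, 2.0, 3.5]
opening: 0.0006
```

```bash
python3 w.py s3 scene; python3 w.py d3 side;python3 w.py w3
```

```text
t 8.3 tcp [ 0.5303 -0.2304  0.2234] mixer [ 0.0356 -0.0428] F [0.9 2.  3.5] open 0.0005639261357386447
tool axes in mixer x [ 0.  0. -1.] z [0. 1. 0.]
red on drum n 19 angle from up (deg, + = +x) med -19.96 pct [-27.5 -16.8] r 0.0569 y [-0.062 -0.059]
shell pts 858
t 8.35 tcp [ 0.53   -0.2305  0.2235] mixer [ 0.0353 -0.0429] F [1.6 3.5 2.8] open 0.00016981915407368652
tool axes in mixer x [ 0.  0. -1.] z [0. 1. 0.]
red on drum n 63 angle from up (deg, + = +x) med -19.63 pct [-25.6 -14.7] r 0.0886 y [-0.033  0.063]
shell pts 1135
t 8.4 tcp [ 0.5299 -0.2306  0.2236] mixer [ 0.0351 -0.0429] F [1.4 3.1 3.1] open 6.88774206854284e-05
tool axes in mixer x [ 0.  0. -1.] z [0.001 1.    0.   ]
red on drum n 2938 angle from up (deg, + = +x) med -19.65 pct [-23.  -16.6] r 0.0899 y [-0.055  0.055]
shell pts 43497
```

The mark reads about −19.7° from all three cameras. I'll continue the same contact, slowing at the end.

Call:
{"name": "move_arm", "arguments": {
  "commands": [
    [[0.26, -0.8, 0, 0], [0.36, -0.8, 0, 0], [0.29, -0.55, 0, 0], [0.15, -0.25, 0, 0], [0.08, -0.13, 0, 0], [0, 0, 0, 0]]
  ]
}}

```text
clock: 9.05
tool_pos: [0.5549, -0.2268, 0.2118]
orientation: [72.5, 90.0, 170.9]
force: [0.4, -0.1, -0.8]
opening: 0.0007
```

```bash
python3 w.py w4
```

```text
t 9.05 tcp [ 0.5549 -0.2268  0.2118] mixer [ 0.0604 -0.0429] F [ 0.4 -0.1 -0.8] open 0.0007498205515719175
tool axes in mixer x [-0.001  0.    -1.   ] z [0.001 1.    0.   ]
red on drum n 3699 angle from up (deg, + = +x) med -2.73 pct [-5.9  0.4] r 0.0893 y [-0.054  0.056]
shell pts 56662
```

```bash
cat > boss.py <<'E'
from h import *
import sys
z=np.load(sys.argv[1]+'.npz'); P=z['P']; p=z['p']; d=z['d']
a=np.radians(8.5); Rm=np.array([[np.cos(a),np.sin(a)],[-np.sin(a),np.cos(a)]]); O=np.array([.4888,-.1933])
M=P.copy(); M[...,:2]=(P[...,:2]-O)@Rm.T
k=(d>0)&(abs(M[...,0]-float(sys.argv[2]))<.017)&(abs(M[...,1])<.016)&(M[...,2]>.21)&(M[...,2]<.235)
q=M[k]; print(len(q),np.percentile(q[:,2],[5,25,50,75,95]).round(4))
A=np.c_[q[:,:2],np.ones(len(q))]; w=np.ones(len(q),bool)
for _ in range(8):
    s=np.linalg.lstsq(A[w],q[w,2],rcond=None)[0]; r=q[:,2]-A@s; w=abs(r)<.0012
print('plane slopes deg',np.degrees(np.arctan(s[:2])).round(2),'z0',s[2].round(4),'inliers',w.sum(),'extent',np.percentile(q[w,0],[1,99]).round(4),np.percentile(q[w,1],[1,99]).round(4))
h=(d>0)&(abs(M[...,0]-float(sys.argv[2]))<.019)&(abs(M[...,1])<.019)&(M[...,2]<M[...,0]*s[0]+M[...,1]*s[1]+s[2]-.003)
u=np.nonzero(h); print('hole px n',h.sum(),'px col',u[1].min(),u[1].max(),'row',u[0].min(),u[0].max())
# hole outline via backprojected rays onto plane: ellipse of hole mask
hm=h.astype(np.uint8); hm=cv2.morphologyEx(hm,cv2.MORPH_CLOSE,np.ones((5,5)))
c,_=cv2.findContours(hm,cv2.RETR_EXTERNAL,cv2.CHAIN_APPROX_NONE); c=max(c,key=cv2.contourArea)[:,0]
T,o=tool(); cal=calibration('wrist'); W=T@np.array(cal['tool_from_camera'])
sl=cv2.undistortPoints(c.reshape(-1,1,2).astype(float),cal['mtx'],np.array([cal['k1'],0,0,0,0])).reshape(-1,2)
D=np.c_[sl[:,0],-sl[:,1],-np.ones(len(sl))]@W[:3,:3].T; C=W[:3,3]
D[:,:2]=D[:,:2]@Rm.T; Cm=np.r_[Rm@(C[:2]-O),C[2]]
t=(s[0]*Cm[0]+s[1]*Cm[1]+s[2]-Cm[2])/(D[:,2]-s[0]*D[:,0]-s[1]*D[:,1]); X=Cm+t[:,None]*D
cc,rr=cv2.minEnclosingCircle(X[:,:2].astype(np.float32)); xy=Rm.T@np.array(cc)+O
print('port mixer',np.round(cc,4),'diam',round(2*rr,4),'world',xy.round(4),'z',round(s[0]*cc[0]+s[1]*cc[1]+s[2],4))
E
python3 boss.py w4 -0.004
```

```text
3019 [0.2138 0.2191 0.2198 0.2204 0.2211]
plane slopes deg [ 1.56 -0.21] z0 0.2201 inliers 2461 extent [-0.0209  0.0127] [-0.0158  0.0159]
hole px n 1587 px col 324 373 row 109 159
port mixer [-0.0041 -0.0004] diam 0.0247 world [ 0.4848 -0.1943] z 0.22
```

View pics/w4.png

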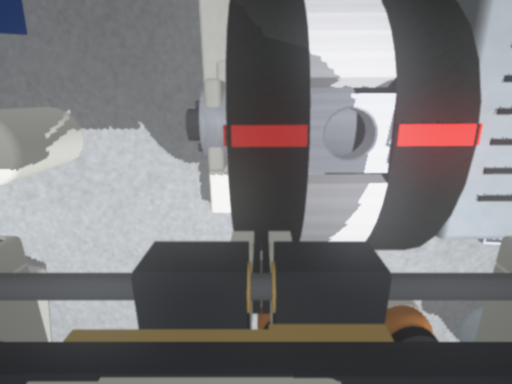

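The view shows the drum mark horizontal at row 135. The port is a clear round hole at (348,133), 24.7 mm across by measurement, about 2° from straight up and at z 0.220. The fingertip has lifted clear of the drum. I'll retreat and go to the stopper.

Call:
{"name": "move_arm", "arguments": {
  "commands": [
    [[-0.2, 0.1, 0, 0], [-1.5, 0, 0, 0], [-3, 0, 0, 0], [-1, 1, 3, 0], [0, 1, 4.7, 0], [0, 1, 4.7, 0], [0, 0.5, 4.7, 0], [0, 0, 4.7, 0]]
  ]
}}

```text
clock: 9.9
tool_pos: [0.4859, -0.0154, 0.27]
orientation: [-74.5, 89.9, 24.0]
force: [1.9, -0.3, 0.3]
opening: 0.0004
```

Call:
{"name": "move_arm", "arguments": {
  "commands": [
    [[0, 0, 4.8, 0], [0, 0, 4.9, 0], [0, 0, 4.9, 0], [3, 0, 0, 0], [4, 0, 0, 0], [4, 0, 0, 0], [1, 0, 0, 0], [0, 0, 0, 0]]
  ],
  "jaw": 4.5
}}

```text
clock: 10.7
tool_pos: [0.4652, 0.1273, 0.1487]
orientation: [124.2, 89.8, -137.3]
force: [0.1, -0.1, 0.6]
opening: 0.0451
```

```bash
python3 w.py w5
cat > sp.py <<'E'
from h import *
import sys
from scipy.optimize import least_squares
z=np.load(sys.argv[1]+'.npz'); P=z['P']; p=z['p']; d=z['d']; T,o=tool()
hs=cv2.cvtColor(p,cv2.COLOR_RGB2HSV); k=((hs[...,0]<8)|(hs[...,0]>172))&(hs[...,1]>110)&(d>0)&(abs(P[...,0]-.465)<.05)&(abs(P[...,1]-.129)<.05)
q=P[k]; print(len(q),q.min(0).round(4),q.max(0).round(4))
for lo,hi,r in((.032,.057,.009),(.022,.0255,.017)):
    g=q[(q[:,2]>lo)&(q[:,2]<hi)]
    if len(g)>8:
        s=least_squares(lambda v:np.hypot(g[:,0]-v[0],g[:,1]-v[1])-r,[.465,.129],loss='soft_l1',f_scale=.001); print(lo,len(g),s.x.round(4))
t=q[q[:,2]>.058]; print('top',len(t),t.mean(0).round(4) if len(t) else '')
c=np.array([.465,.129]) if len(sys.argv)<3 else np.array([float(sys.argv[2]),float(sys.argv[3])])
print('stopper in tool (cm):',(T[:3,:3].T@(np.r_[s.x,.031]-T[:3,3])*100).round(2))
E
python3 sp.py w5
```

```text
t 10.7 tcp [0.4652 0.1273 0.1487] mixer [0.024  0.3205] F [ 0.1 -0.1  0.6] open 0.04506278761043327
tool axes in mixer x [-0.002 -0.002 -1.   ] z [ 0.001  1.    -0.002]
shell pts 0
744 [0.4489 0.1131 0.0223] [0.478  0.1443 0.0604]
0.032 38 [0.466  0.1282]
0.022 393 [0.4705 0.1291]
top 203 [0.4649 0.1281 0.0587]
stopper in tool (cm): [11.92 -0.43  0.07]
```

View pics/w5.png

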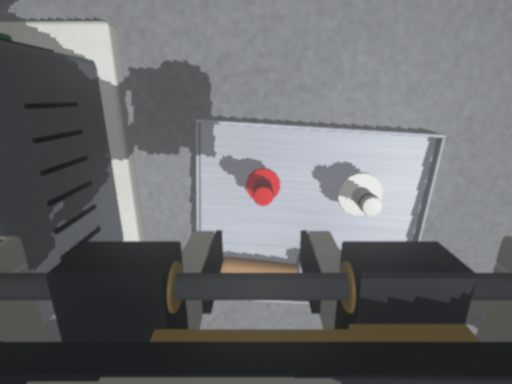

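The view shows the red stopper upright at (265,187) and the spare at (365,195), clear of the open fingers. I'll descend and grasp.

Call:
{"name": "move_arm", "arguments": {
  "commands": [
    [[4, 0, 0.1, 0], [4, 0, 0, 0], [2, 0, 0, 0], [1, 0, 0, 0], [0.8, 0, 0, 0], [0, 0, 0, 0]]
  ]
}}

```text
clock: 11.35
tool_pos: [0.4663, 0.1292, 0.0319]
orientation: [-68.1, 89.9, 30.4]
force: [-0.5, -0.5, 1.1]
opening: 0.0447
```

Call:
{"name": "move_arm", "arguments": {
  "commands": [
    [[0, 0, 0, 0], [0, 0, 0, 0], [0, 0, 0, 0], [0, 0, 0, 0], [0, 0, 0, 0], [0, 0, 0, 0]]
  ],
  "jaw": 1
}}

```text
clock: 11.95
tool_pos: [0.4659, 0.129, 0.0317]
orientation: [-73.8, 90.0, 24.7]
force: [0.0, 0.6, 5.5]
opening: 0.0176
```

Call:
{"name": "move_arm", "arguments": {
  "commands": [
    [[-0.5, 0, 0, 0], [-2, 0, 0, 0], [-4, 0, 0, 0], [-4.5, 0, 0, 0], [-4.5, 0, 0, 0], [-4.5, 0, 0, 0], [-4, 0, 0, 0], [-2, 0, 0, 0]]
  ]
}}

```text
clock: 12.75
tool_pos: [0.4663, 0.1291, 0.2954]
orientation: [-68.6, 89.7, 29.8]
force: [1.2, 0.1, -0.2]
opening: 0.0172
```

Call:
{"name": "move_arm", "arguments": {
  "commands": [
    [[-0.5, 0.3, -2.5, 0], [0, 0.4, -4.5, 0], [0, 0.4, -4.5, 0], [0, 0.4, -4.5, 0], [0, 0.4, -4.5, 0], [0, 0.4, -4.5, 0], [0, 0.4, -4.3, 0], [0, 0.2, -2, 0]]
  ]
}}

```text
clock: 13.55
tool_pos: [0.4823, -0.1878, 0.296]
orientation: [89.6, 89.9, -172.1]
force: [1.0, 0.5, -1.0]
opening: 0.0173
```

```bash
python3 w.py w6; python3 boss.py w6 -0.004; python3 w.py s6 scene
```

```text
t 13.55 tcp [ 0.4823 -0.1878  0.296 ] mixer [-0.0056  0.0064] F [ 1.   0.5 -1. ] open 0.017295541248320907
tool axes in mixer x [-0.001  0.    -1.   ] z [0.003 1.    0.   ]
red on drum n 1330 angle from up (deg, + = +x) med -2.81 pct [-5.9  0.8] r 0.0893 y [-0.056  0.055]
shell pts 17192
666 [0.2149 0.2192 0.2197 0.2203 0.221 ]
plane slopes deg [ 1.21 -0.28] z0 0.22 inliers 562 extent [-0.0207  0.0112] [-0.0158  0.0159]
hole px n 611 px col 231 276 row 175 214
port mixer [-0.0046 -0.0011] diam 0.0245 world [ 0.4844 -0.1951] z 0.2199
t 13.6 tcp [ 0.4824 -0.1889  0.2958] mixer [-0.0057  0.0053] F [ 0.3 -1.3  0.2] open 0.017648739756086062
tool axes in mixer x [-0.002 -0.    -1.   ] z [ 0.003  1.    -0.   ]
red on drum n 107 angle from up (deg, + = +x) med -3.36 pct [-9.7  1.3] r 0.0917 y [-0.062  0.053]
shell pts 1329
```

View pics/w6.png

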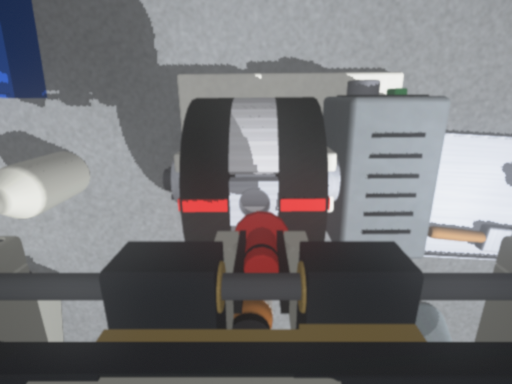

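The view shows the stopper hanging upright in the jaws at (260,240), just short of the port at (255,203), with the mark still level at row 205. Next I'll measure the held stopper's offset from the tool with the same camera.

```bash
cat > hs.py <<'E'
from h import *
from scipy.optimize import least_squares
import sys
T,o=tool(); p,d,K,k1,W=shot('wrist'); P=cloud(d,K,k1,W); L=(P-T[:3,3])@T[:3,:3] # tool coords
hs=cv2.cvtColor(p,cv2.COLOR_RGB2HSV); k=((hs[...,0]<8)|(hs[...,0]>172))&(hs[...,1]>110)&(d>0)&(abs(L[...,1])<.03)&(abs(L[...,2])<.03)&(L[...,0]>-.02)&(L[...,0]<.04)
q=L[k]; print(len(q),q.min(0).round(4),q.max(0).round(4))
f=q[(q[:,0]>.0065)&(q[:,0]<.0115)]; 
s=least_squares(lambda v:np.hypot(f[:,1]-v[0],f[:,2]-v[1])-.017,[0,0],loss='soft_l1',f_scale=.001); print('flange side y,z',s.x.round(4),len(f))
for lo,hi in((.001,.006),(.005,.0075),(.008,.012),(.012,.03)):
    f=q[(q[:,0]>lo)&(q[:,0]<hi)]
    if len(f)>5: print(lo,hi,len(f),'y',np.percentile(f[:,1],[1,50,99]).round(4),'z',np.percentile(f[:,2],[1,99]).round(4))
g=q[q[:,0]<.003]; 
if len(g)>5: s=least_squares(lambda v:np.hypot(g[:,1]-v[0],g[:,2]-v[1])-.009,[0,0],loss='soft_l1',f_scale=.001); print('grip y,z',s.x.round(4),len(g),g[:,0].min())
a=np.radians(8.5); Rm=np.array([[np.cos(a),np.sin(a)],[-np.sin(a),np.cos(a)]]); O=np.array([.4888,-.1933])
port=np.r_[Rm.T@np.array([-.0044,-.0008])+O,.2205]; print('port in tool cm',(T[:3,:3].T@(port-T[:3,3])*100).round(2), o['tool_pos'],o['clock'])
E
python3 hs.py
```

```text
1293 [-0.02    0.0006 -0.0151] [0.0112 0.0174 0.0154]
flange side y,z [-0.0035 -0.0001] 653
0.001 0.006 105 y [0.0024 0.0082 0.016 ] z [-0.0107  0.0084]
0.005 0.0075 470 y [0.0032 0.0106 0.0168] z [-0.0139  0.013 ]
0.008 0.012 115 y [0.0061 0.0132 0.0172] z [-0.015   0.0149]
grip y,z [ 0.     -0.0003] 521 -0.019997533347042542
port in tool cm [ 7.52 -0.13 -0.77] [ 0.48233837 -0.18731727  0.29570833] 13.65
```

Call:
{"name": "move_arm", "arguments": {
  "commands": [
    [[0.5, -0.13, -0.75, 0], [1, 0, 0, 0], [1, 0, 0, 0], [0.7, 0, 0, 0], [0.3, 0, 0, 0], [0.1, 0, 0, 0], [0, 0, 0, 0], [0, 0, 0, 0]]
  ]
}}

```text
clock: 14.5
tool_pos: [0.4856, -0.1922, 0.2606]
orientation: [-110.3, 90.0, -11.8]
force: [0.5, 0.5, 0.0]
opening: 0.0177
```

```bash
python3 hs.py; python3 w.py w7; python3 boss.py w7 -0.0044; python3 w.py s7 scene; python3 w.py d7 side; python3 -c "
import cv2,numpy as np
a=cv2.imread('pics/s7.png')[150:260,150:270];b=cv2.imread('pics/d7.png')[100:210,215:335]
cv2.imwrite('pics/c7.png',np.hstack([cv2.resize(x,(400,366),interpolation=2) for x in(a,b)]))"
```

```text
1707 [-0.02   -0.0043 -0.03  ] [0.0395 0.0176 0.0296]
flange side y,z [-0.0036 -0.0003] 653
0.001 0.006 100 y [0.0022 0.0082 0.0154] z [-0.009   0.0103]
0.005 0.0075 438 y [0.0035 0.0106 0.0166] z [-0.0132  0.0126]
0.008 0.012 141 y [0.0024 0.0137 0.0171] z [-0.0142  0.0148]
grip y,z [ 0.0001 -0.0004] 536 -0.01995172540573037
port in tool cm [ 4.01  0.14 -0.24] [ 0.48561256 -0.19219808  0.26058695] 14.5
t 14.55 tcp [ 0.4856 -0.1922  0.2606] mixer [-0.003   0.0015] F [ 0.2  1.4 -0.6] open 0.017028409145120438
tool axes in mixer x [ 0.001 -0.    -1.   ] z [ 0.  1. -0.]
red on drum n 1689 angle from up (deg, + = +x) med -2.86 pct [-5.9  0.4] r 0.0893 y [-0.054  0.056]
shell pts 20866
644 [0.2185 0.2192 0.2197 0.2201 0.2208]
plane slopes deg [1.24 0.33] z0 0.22 inliers 593 extent [-0.0212 -0.0022] [-0.0159  0.0159]
hole px n 639 px col 232 286 row 183 217
port mixer [-0.0238 -0.0001] diam 0.0372 world [ 0.4653 -0.1969] z 0.2195
t 14.6 tcp [ 0.4856 -0.1923  0.2606] mixer [-0.003   0.0015] F [0.3 0.1 0. ] open 0.01759737690006403
tool axes in mixer x [ 0.001 -0.    -1.   ] z [ 0.001  1.    -0.   ]
red on drum n 100 angle from up (deg, + = +x) med -3.52 pct [-10.6   1.6] r 0.091 y [-0.063  0.054]
shell pts 1265
t 14.65 tcp [ 0.4855 -0.1923  0.2605] mixer [-0.0031  0.0015] F [ 0.6  0.3 -0.2] open 0.017205823148076935
tool axes in mixer x [ 0.001 -0.    -1.   ] z [ 0.001  1.    -0.   ]
red on drum n 91 angle from up (deg, + = +x) med -2.06 pct [-7.3  1.7] r 0.0901 y [-0.045  0.063]
shell pts 1146
```

View pics/c7.png

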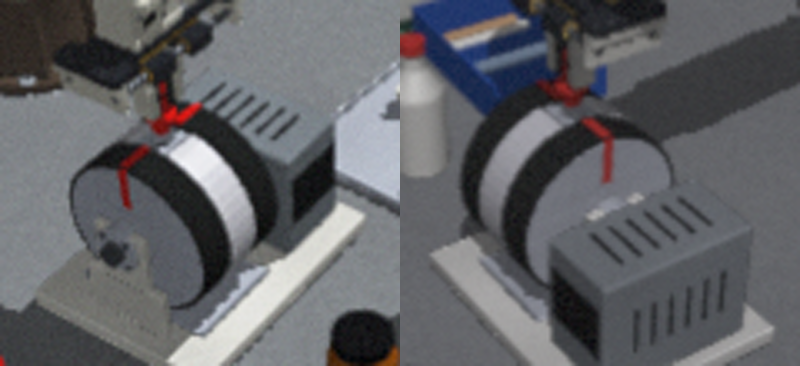

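Both cameras show the stopper upright over the port between the two mark halves, with the drum's end-face stripe vertical. I'll make a small correction, then descend slowly.

Call:
{"name": "move_arm", "arguments": {
  "commands": [
    [[0, 0.14, -0.24, 0], [0.2, 0, 0, 0], [0.2, 0, 0, 0], [0.2, 0, 0, 0], [0.1, 0, 0, 0], [0.1, 0, 0, 0], [0.1, 0, 0, 0], [0.1, 0, 0, 0]]
  ]
}}

```text
clock: 15.5
tool_pos: [0.4844, -0.1948, 0.2502]
orientation: [-91.4, 90.0, 7.1]
force: [0.7, -0.5, -0.6]
opening: 0.0176
```

Call:
{"name": "move_arm", "arguments": {
  "commands": [
    [[0.1, 0, 0, 0], [0.1, 0, 0, 0], [0.1, 0, 0, 0], [0.1, 0, 0, 0], [0.1, 0, 0, 0]]
  ]
}}

```text
clock: 16.0
tool_pos: [0.4844, -0.1948, 0.2452]
orientation: [-118.9, 90.0, -20.4]
force: [0.3, -0.0, -0.7]
opening: 0.0173
```

Call:
{"name": "move_arm", "arguments": {
  "commands": [
    [[0.1, 0, 0, 0], [0.1, 0, 0, 0], [0.1, 0, 0, 0], [0.1, 0, 0, 0], [0.1, 0, 0, 0], [0.1, 0, 0, 0], [0.1, 0, 0, 0], [0.1, 0, 0, 0]]
  ]
}}

```text
clock: 16.8
tool_pos: [0.4844, -0.1948, 0.2371]
orientation: [98.0, 90.0, -163.5]
force: [0.2, -0.3, -0.6]
opening: 0.017
```

Call:
{"name": "move_arm", "arguments": {
  "commands": [
    [[0.1, 0, 0, 0], [0.1, 0, 0, 0], [0.1, 0, 0, 0], [0.1, 0, 0, 0]]
  ]
}}

```text
clock: 17.2
tool_pos: [0.4844, -0.1948, 0.2332]
orientation: [-79.6, 90.0, 18.9]
force: [0.4, 0.9, 0.2]
opening: 0.017
```

Call:
{"name": "move_arm", "arguments": {
  "commands": [
    [[0.08, 0, 0, 0], [0.07, 0, 0, 0]]
  ]
}}

```text
clock: 17.4
tool_pos: [0.485, -0.1947, 0.2324]
orientation: [-103.5, 89.9, -5.0]
force: [-0.2, 2.8, 6.5]
opening: 0.0175
```

Call:
{"name": "move_arm", "arguments": {
  "commands": [
    [[0.05, 0, 0, 0], [0, 0, 0, 0], [0, 0, 0, 0]]
  ]
}}

```text
clock: 17.7
tool_pos: [0.4854, -0.1947, 0.2323]
orientation: [-102.1, 89.9, -3.6]
force: [0.5, 2.2, 5.6]
opening: 0.0169
```

```bash
python3 w.py w8; python3 hs.py; python3 w.py s8 scene; python3 w.py d8 side; python3 -c "
import cv2,numpy as np
a=cv2.imread('pics/s8.png')[150:260,150:270];b=cv2.imread('pics/d8.png')[100:210,215:335]
cv2.imwrite('pics/c8.png',np.hstack([cv2.resize(x,(400,366),interpolation=2) for x in(a,b)]))"
```

```text
t 17.7 tcp [ 0.4854 -0.1947  0.2323] mixer [-0.0036 -0.0009] F [0.5 2.2 5.6] open 0.016895788122225464
tool axes in mixer x [ 0.003 -0.001 -1.   ] z [ 0.     1.    -0.001]
red on drum n 2243 angle from up (deg, + = +x) med -5.29 pct [-11.5  -1.8] r 0.09 y [-0.053  0.054]
shell pts 25414
1380 [-0.02   -0.0016 -0.03  ] [0.0108 0.0174 0.0299]
flange side y,z [-0.0036  0.0004] 741
0.001 0.006 99 y [0.002 0.008 0.016] z [-0.0089  0.0084]
0.005 0.0075 433 y [0.0014 0.0104 0.0164] z [-0.024   0.0286]
0.008 0.012 185 y [-0.001  0.01   0.017] z [-0.0297  0.0297]
grip y,z [-0.     -0.0004] 526 -0.019996335601950285
port in tool cm [1.18 0.08 0.01] [ 0.48538239 -0.19467692  0.23228442] 17.75
t 17.8 tcp [ 0.4854 -0.1947  0.2323] mixer [-0.0036 -0.0009] F [-0.3  3.1  4.7] open 0.017052371342634164
tool axes in mixer x [ 0.003 -0.001 -1.   ] z [ 0.     1.    -0.001]
red on drum n 117 angle from up (deg, + = +x) med -1.32 pct [-7.8  4.8] r 0.0917 y [-0.062  0.051]
shell pts 1208
t 17.85 tcp [ 0.4854 -0.1947  0.2323] mixer [-0.0036 -0.0009] F [0.9 3.3 6.5] open 0.017462203386422463
tool axes in mixer x [ 0.003 -0.001 -1.   ] z [ 0.     1.    -0.001]
red on drum n 94 angle from up (deg, + = +x) med -0.71 pct [-6.7  5.3] r 0.0903 y [-0.041  0.063]
shell pts 1139
```

Call:
{"name": "move_arm", "arguments": {
  "commands": [
    [[-0.06, 0, 0, 0], [0, 0, 0, 0]]
  ]
}}

```text
clock: 18.1
tool_pos: [0.4848, -0.1948, 0.2324]
orientation: [-102.8, 89.9, -4.3]
force: [-0.0, 1.4, 5.9]
opening: 0.0176
```

Call:
{"name": "move_arm", "arguments": {
  "commands": [
    [[0, 0, 0, 0], [0, 0, 0, 0], [0, 0, 0, 0], [0, 0, 0, 0], [0, 0, 0, 0]]
  ],
  "jaw": 4
}}

```text
clock: 18.6
tool_pos: [0.4842, -0.1949, 0.2316]
orientation: [80.0, 90.0, 178.5]
force: [0.1, 1.1, -0.0]
opening: 0.0397
```

Call:
{"name": "move_arm", "arguments": {
  "commands": [
    [[-0.3, 0, 0, 0], [-1, 0, 0, 0], [-2, 0, 0, 0], [-3, 0, 0, 0], [-2, -2, 0, 0], [0, -2, 0, 0], [0, 0, 0, 0]]
  ]
}}

```text
clock: 19.3
tool_pos: [0.5259, -0.1887, 0.3158]
orientation: [-104.8, 89.9, -6.3]
force: [0.1, -0.3, -1.5]
opening: 0.0403
```

```bash
cat > fin.py <<'E'
from h import *
a=np.radians(8.5); Rm=np.array([[np.cos(a),np.sin(a)],[-np.sin(a),np.cos(a)]]); O=np.array([.4888,-.1933])
for n in('wrist','scene','side'):
    p,d,K,k1,W=shot(n); save('f_'+n,p); P=cloud(d,K,k1,W); M=P.copy(); M[...,:2]=(P[...,:2]-O)@Rm.T
    hs=cv2.cvtColor(p,cv2.COLOR_RGB2HSV); red=((hs[...,0]<8)|(hs[...,0]>172))&(hs[...,1]>110)&(hs[...,2]>40)&(d>0)&(abs(M[...,0])<.04)
    q=M[red&(abs(M[...,1])>.026)&(abs(M[...,1])<.06)&(M[...,2]>.2)&(M[...,2]<.24)]
    if len(q): print(n,'mark deg',np.degrees(np.median(np.arctan2(q[:,0],q[:,2]-.135))).round(2),len(q))
    g=M[(d>0)&(abs(M[...,0])<.03)&(abs(M[...,1])<.025)&(M[...,2]>.234)&(M[...,2]<.275)]
    if len(g): print('  grip z max',np.percentile(g[:,2],98).round(4),'low xy',g[g[:,2]<.245][:,:2].mean(0).round(4),'high xy',g[g[:,2]>.256][:,:2].mean(0).round(4),len(g))
    f=M[red&(abs(M[...,1])<.018)&(M[...,2]>.215)&(M[...,2]<.233)]
    if len(f): print('  flange z pct',np.percentile(f[:,2],[10,50,90]).round(4),len(f))
a=cv2.imread('pics/f_scene.png')[150:260,150:270];b=cv2.imread('pics/f_side.png')[100:210,215:335];w=cv2.imread('pics/f_wrist.png')
cv2.imwrite('pics/fin.png',np.vstack([np.hstack([cv2.resize(x,(300,275),interpolation=2) for x in(a,b)]),cv2.resize(w,(600,320))[:320]]))
E
python3 fin.py
```

```text
wrist mark deg -2.51 1046
  grip z max 0.2603 low xy [-0.0122 -0.001 ] high xy [-0.0054 -0.0012] 544
  flange z pct [0.224  0.2249 0.226 ] 668
scene mark deg -3.37 65
  grip z max 0.2661 low xy [-0.0013 -0.0055] high xy [-0.0041 -0.003 ] 50
  flange z pct [0.2241 0.2279 0.2304] 37
side mark deg -1.83 56
  grip z max 0.2627 low xy [-0.0005  0.0048] high xy [-0.0037  0.0007] 47
  flange z pct [0.2243 0.2268 0.231 ] 42
```

View pics/fin.png

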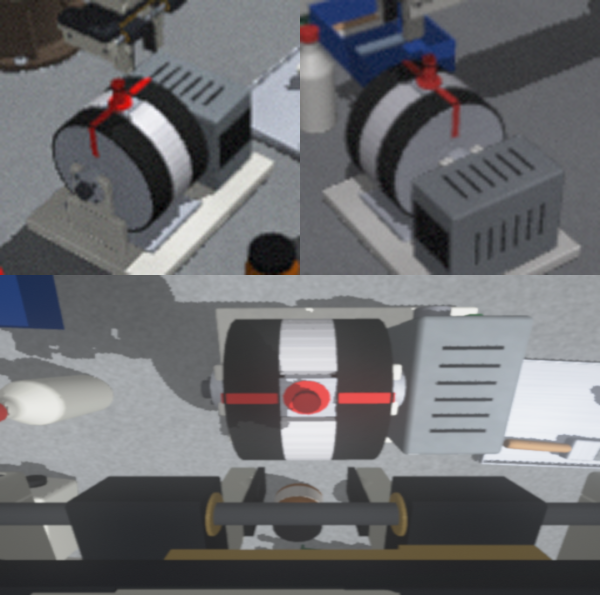

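```bash
cat > fl.py <<'E'
from h import *
a=np.radians(8.5); Rm=np.array([[np.cos(a),np.sin(a)],[-np.sin(a),np.cos(a)]]); O=np.array([.4888,-.1933])
p,d,K,k1,W=shot('wrist'); M=cloud(d,K,k1,W); M[...,:2]=(M[...,:2]-O)@Rm.T
hs=cv2.cvtColor(p,cv2.COLOR_RGB2HSV); red=((hs[...,0]<8)|(hs[...,0]>172))&(hs[...,1]>110)&(d>0)
def plane(q,n):
    A=np.c_[q[:,:2],np.ones(len(q))]; w=np.ones(len(q),bool)
    for _ in range(8): s=np.linalg.lstsq(A[w],q[w,2],rcond=None)[0]; w=abs(q[:,2]-A@s)<.001
    print(n,'slope deg',np.degrees(np.arctan(s[:2])).round(2),'z at port',(s@[-.004,-.001,1]).round(4),w.sum())
r=np.hypot(M[...,0]+.004,M[...,1]+.001)
plane(M[red&(r>.0105)&(r<.0165)&(M[...,2]>.222)&(M[...,2]<.2285)],'flange top')
plane(M[(d>0)&~red&(r>.0185)&(r<.024)&(abs(M[...,0]+.004)<.017)&(abs(M[...,1])<.018)&(M[...,2]>.215)&(M[...,2]<.2235)],'boss')
print(get_obs()['clock'],np.round(get_obs()['force'],1)); 
close_job()
E
python3 fl.py
```

```text
flange top slope deg [ 1.17 -0.1 ] z at port 0.225 473
boss slope deg [1.51 0.11] z at port 0.22 240
19.5 [ 0.2 -0.2 -1. ]
the job is handed in; nothing more can be done
```

The job is handed in at 19.5 s of the 72 s allowed. The drum rests port-up and the red stopper is in the port with its flange down on the boss.

- **Turning the drum:** I used two light strokes of the closed fingertip on the −y rubber band. Measured forces were mostly 3 to 8 N. One touch read about 18 N, over the recommended 10 N but under the 25 N limit. I let go with the port about 2° off vertical. It showed no movement while I fetched the stopper.
- **Fitting the stopper:** I took the red stopper from the tray and lowered it into the port at about 10 mm/s. Pressing it home measured about 7 N. Then I opened the jaws and backed off.

**Last checks:**
- The flange top is 5.0 mm above the boss, which equals the flange's thickness.
- The flange and boss tilts agree to about 0.4°, so the stopper is square.
- The mark reads −1.8° to −3.4° from up, depending on the camera; the limit is 5.7°.
- The robot was clear of everything, with readings at noise level.
- The wrist camera put the grip's top about 1.4 mm above expected, and the scene and side cameras put it 4 to 7 mm above. The wrist figure is about at calibration error. I gave little weight to the other two, which are coarse, and trusted the flange reading.
- I did not re-measure the other items on the bench. No contact with them was seen or felt.

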